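Change the board clips over

ROBOT

A 6-joint arm with a two-finger parallel gripper is mounted at the origin on a cart in front of the work surface, level with it; the furniture and walls round the work are solid. World frame = base frame: x ahead of the robot, y to its left, z up, the work surface at z = 0. Lengths are in m, angles in rad, forces in N, time in s.
With the tool pointing down it reaches from about 0.375 to 0.9 m from the base axis. Payload 3.1 kg.
Tool frame: the origin (TCP) lies where the fingers leave the gripper's body, on its centre line; the fingertips stand manip.tip_reach ahead of it and the grasp point (between the pads) lies 54 mm ahead of it (manip.tip_reach is the distance from the TCP to the fingertips, in m); z points along the fingers, y is the direction in which the jaws open and shut (so a half turn about z gives the same grasp; the last joint's range is limited). The gripper opens to 85 mm and grips with 20 to 120 N. Pads are 22 mm wide; open, the fingers measure 114 mm over their backs; the gripper's body (76 mm by 85 mm) begins 54 mm behind the grasp point. The pads swing forward as they close: fully open they stand 13 mm farther back than shut.
Start: joints at [1.121, 0.527, 1.433, -0, 1.181, -0.178], TCP at [0.168, 0.602, 0.304] pointing down, gripper open.
Joint ranges: [-3.08, 3.08], [-0.75, 2.2], [0.22, 2.44], [-1.43, 4.57], [0, 2.65], [-2.85, 2.85]. Speed limits (rad/s): [2.79, 2.79, 3.14, 3.14, 3.14, 3.14].

INTERFACE

Orientations are given as a unit quaternion [x, y, z, w].
In Python, from station import manip, cams, order gives the robot as it stands. The module is installed in compiled form; this text tells all that it offers.
- The arm moves only by the tool drive_tool, never from a script. Its arguments are lists of equal length, an entry for each row: "linear": the shift along the tool's x, y, z in mm, a list of three; "rot": the turn, a rotation vector about the tool's x, y, z in degrees, a list of three; "hand": the finger opening in mm, from 0 to 85.4. A call has 1 to 20 rows; each row shifts and turns the pose as measured when the row begins, along the tool's axes as they then stand; what a row does not reach is not made up. A row lasts 1/12 s, in which the tool goes at most 41.7 mm and 7.16 degrees, less where a joint would pass 70% of its speed; a pose out of reach is approached as far as the arm can. A call with a gripper value outside its range is refused whole. The fingers move at their own pace and stop on an object; "force" is the grip in N (left out, the last holds). Time passes only in rows, so rows that do not move let the fingers close. It gives the time, the measured TCP pose, the force and the opening at its end, in the units of the state.
- manip.sense(): the state, without advancing time (a new reading comes with each control period).
- cams.snapshot(name): name is "side" or "top" or "wrist"; returns the picture (384x512x3 uint8, red, green, blue); there is no depth.
- cams.camera_model(name): a dict with "vfov" (degrees; the focal length in pixels is half the picture's height over the tangent of half this angle, whatever the lens; pixels are square), "cx", "cy" (the principal point, pixels), "rvec" (rotation vector, rad) and "tvec" (3), from world to camera coordinates, as OpenCV has them. Camera axes: x right, y down, z forward; pixel columns grow to the right and rows downward; lengths in m; the calibration is good to about 2 mm. A picture is of the moment at which its call begins: read the wrist's pose just before it. camera_model takes no time and is no camera call; for the wrist camera it gives the pose at the moment of the call.
- order.sign_off(): hands the job in, once; it reports no verdict.
Trained networks look in the newest picture that a camera, given by its name, has taken for a name from the list of things; names that differ only in an ending like _2 or _b are one class to them, and where a whole thing is asked for, a point or a joint stands for the part that bears it (a point fixed in the world has none). Each returns a list of dicts, best first, with "score" (0 to 1); they miss things now and then, are a little off and sometimes report something else, mostly with a low value. They report only what shows in the picture. A call takes as long as a camera call.
- cams.regions_of(label, camera): "pixels" (384x512 bool, what is visible of it) and "rect" ([left, top, right, bottom] in pixels, round what is visible of it).
- cams.spot_point(label, camera): "at" ([column, row] in pixels: a listed point, or the origin of a listed thing).
The state is a dict: "t": time; "q": joint angles; "qd": joint speeds; "tau": joint torques, N m; "tcp_pos": TCP position; "tool_rot": TCP orientation; "force": force on the tool from outside, world axes, zero at the start; "ft_torque": the same for the moment, N m; "finger_gap": opening from 0.0 (shut) to 1.0 (fully open).
Only numpy, scipy, OpenCV 4.12 (cv2) and the standard library are available. Lean on these libraries where they do the work, as an engineer would, in place of code of your own. Each camera call takes 0.05 s, during which the arm holds its last target. There are 200 camera calls.

TASK

The small chopping board lies in its holder, held by the spring clip at its left end; the clip at its right end is swung clear. Change over without ever leaving the board unheld: first swing the right clip round its screw onto the board until it comes up against its inner stop pin and bears lightly on it, then swing the left clip off the board and outward until it bears lightly on its outer stop pin. The pins are not always set at the same angle, so feel for them and do not force the clips; leave the board lying in its place, the garlic on it, and everything else where it is.

Things in the scene. Friction and masses are not known exactly. Their poses are not given: they have to be found in the camera images.
- holder: Dark wooden base plate 150 (x) by 336 (y) by 8 mm, fixed to the worktop, with low curbs (tops 16 mm above the worktop) round the board. Origin: centre of its underside. x points away from the robot across the board, y to the left end. Under each clip it carries a stop ring with an inner and an outer stop pin.
- board_center (a point): Small maple chopping board 124 (x) by 192 (y) by 16.5 mm, 0.3 to 0.45 kg, loose in the holder with 2 mm of play; its top is 24.5 mm above the worktop. Point: its centre; axes as the holder's.
- left_clip: Left steel spring clip, at the holder's +y end. Origin: on its pivot screw's axis at worktop height, 35 mm (x), 138 mm (y) from the holder's origin, 42 mm outside the board; axes as the holder's, not turning with the clip. Screw head top 41 mm up. Lever 16 mm wide, 29 to 35 mm up, with the post 50 mm from the screw, then a sprung leaf.
- right_clip: Right spring clip, the mirror image, at the holder's -y end (35 mm, -138 mm). Origin and axes likewise. Friction holds a clip where it is left; let go gently, it stays on its stop.
- left_swing (a joint): Swing of the left clip round its upright screw, rad: 0 = lever along the holder's -x (towards the robot), grows inward, pi/2 = straight at the other clip. Starts at 0.85 to 1.05, on the board; clear of it below 0.2. Inner stop somewhere at 1.13 to 1.57, outer stop 1.70 less (-0.57 to -0.13), set by hand, different at each clip.
- right_swing (a joint): Swing of the right clip, same meaning mirrored: 0 = along the holder's -x, grows inward onto the board, same range of stops. Starts at -0.08 to 0.12, clear of the board. Pushing its post takes about 2 N swinging free, up to 9 N while the nose climbs the board's edge (0.25 to 0.6 rad), then 3 to 4 N.
- left_post (a point): Upright black round post of the left clip, 14 mm thick, from 34 to 71 mm above the worktop, by which it is swung (pushed from the side or pinched; it does not rise or fall). Point: centre of the post, half-way up (52.5 mm).
- right_post (a point): The same post on the right clip.
- garlic_mid (a point): Garlic bulb 60 mm, standing on the middle of the board, towards the robot. Point: its middle. A bystander.
- timer_mid (a point): Round kitchen timer 63 mm wide, 48 mm high, to the left. Point: its middle. A bystander.
- mug_mid (a point): Spotted mug 91 mm high, far left. Point: its middle. A bystander.
- tin_mid (a point): Small tin 75 mm wide, 58 mm high, behind the holder. Point: its middle. A bystander.
- vanilla_mid (a point): Small dropper bottle 34 mm wide, 102 mm high, behind the holder. Point: its middle. A bystander.
- spice_jar_mid (a point): Spice jar with red cap, 45 mm wide, 106 mm high, to the right. Point: its middle. A bystander.
- salt_shaker_mid (a point): Salt shaker 44 mm wide, 90 mm high, to the right. Point: its middle. A bystander.
- left_nose (a point): Underside of the left clip's nose at the end of the leaf, 95 mm from the screw: 16 mm along the lever, 45 mm across it, both sides turned up 20 degrees like a ski, so that it climbs the board's edge by itself and presses down with about 3 N. Only the leaf flexes.
- right_nose (a point): The same on the right clip.
- left_ring (a point): Left stop ring, under the lever. Point: on the screw's axis, 25.5 mm up (gives no angle). Two black rubber-sleeved pins 8 mm thick, 30 mm from the screw, tops 39 mm up: the inner one stops the clip on the board, the outer one when swung clear. They give softly, about 4 N per mm (1.4 N per mm at the post); over 14 N is forcing.
- right_ring (a point): The same ring at the right clip, set to its own angle.

How it is judged:
On the way, in this order (a step that is already met when the one before it is completed fails the run):
1. the right clip is on the board, pressing on it, and bears on its inner stop pin while the left clip is still on (value of joint right_swing above 1 rad and contact force between right_clip and board above 0.8 N and contact force between right_clip and holder above 1 N and value of joint left_swing above 0.7 rad), for 0.2 s.
2. the left clip is off the board and bears on its outer stop pin, the right clip still on (value of joint right_swing above 1 rad and contact force between right_clip and board above 0.8 N and value of joint left_swing below 0 rad and contact force between left_clip and holder above 1 N), for 0.2 s.
At the end, for the whole second after the job is handed in: Right clip on the board (over 1.0 rad), nose pressing over 0.8 N, touching its inner stop pin (over 0.2 N); left clip clear (under 0 rad), touching its outer stop pin (over 0.2 N); both at rest; board flat, within 6 mm of the holder's middle (value of joint right_swing between 1 and 1.75 rad and contact force between right_clip and board above 0.8 N and value of joint left_swing between -0.75 and 0 rad and contact force between each of right_clip, left_clip and holder above 0.2 N and horizontal distance between board_center and holder below 0.006 m and angle between board_center's own z axis and vertical below 0.03 rad and velocity of joint left_swing between -0.05 and 0.05 rad/s and velocity of joint right_swing between -0.05 and 0.05 rad/s).
It fails at once if a clip pushed by the robot with more than 20 N (contact force between any of the fingers, the arm and left_clip above 20 N or contact force between any of the fingers, the arm and right_clip above 20 N).
It fails at once if a clip forced against its stop pin with more than 14 N (contact force between any of left_clip, right_clip and holder above 14 N).
It fails at once if the board left unheld: both clips off it (value of joint each of left_swing, right_swing below 0.6 rad).
It fails at once if the board shifted by more than 8 mm or tilted, or the robot pressing on board or holder with more than 8 N (distance of board_center from where it was at the start of the episode above 0.008 m or angle between board_center's own z axis and vertical above 0.08 rad or contact force between any of the fingers, the arm and board above 8 N or contact force between any of the fingers, the arm and holder above 8 N).
It fails at once if the garlic knocked more than 20 mm, or another thing on the worktop moved more than 25 mm (distance of any of timer_mid, mug_mid, tin_mid, vanilla_mid, spice_jar_mid, salt_shaker_mid from where it was at the start of the episode above 0.025 m or distance of garlic_mid from where it was at the start of the episode above 0.02 m).
It also fails if it takes over 72 s, if anything falls off the work surface, if the arm or the gripper's body presses on something with over 40 N, if the wrist force passes 120 N, or if a joint passes its speed limit or range.

## Working session

There is one attempt and no reset: what is moved stays moved. The work goes in short steps, Python scripts to look and compute and a tool call to move; the robot and the scene stay as the last step left them, time stands still between calls to the robot, and variables do not carry over. Pictures are saved under pics/ and viewed, about 8 in all and at most 12, crops included, and the job is handed in when it is done.

Besides the shell and the picture viewer there is one more tool, called after "Request:" as name(argument=value, ...), one argument or row to a line, values as JSON. drive_tool: Moves the arm, as the interface text tells. Its arguments: {"type":"object","properties":{"linear":{"type":"array","items":{"type":"array","items":{"type":"number"}}},"rot":{"type":"array","items":{"type":"array","items":{"type":"number"}}},"hand":{"type":"array","items":{"type":"number"}},"force":{"type":"number"}},"required":["linear","rot","hand"]}

```bash
mkdir -p pics; cat > h.py <<'E'
import numpy as np, cv2
from station import manip, cams, order
def ray(cam,px):
    m=cams.camera_model(cam); f=192/np.tan(np.radians(m['vfov'])/2)
    R=cv2.Rodrigues(np.array(m['rvec'],float))[0]; t=np.array(m['tvec'],float)
    d=R.T@np.array([(px[0]-m['cx'])/f,(px[1]-m['cy'])/f,1]); return -R.T@t,d
def atz(cam,px,z):
    o,d=ray(cam,px); return o+d*(z-o[2])/d[2]
def save(cam,n):
    im=cams.snapshot(cam); cv2.imwrite(f'pics/{n}.png',im[:,:,::-1]); return im
Z=dict(left_post=.0525,right_post=.0525,left_clip=0.,right_clip=0.,left_ring=.0255,right_ring=.0255,board_center=.016,holder=0,garlic_mid=.05,left_nose=.0245,right_nose=.012)
E
python3 - <<'E'
from h import *
s=manip.sense();print(s['tcp_pos'],s['tool_rot'],s['force'],manip.tip_reach)
a=save('top','top0');b=save('side','side0')
cv2.imwrite('pics/a.png',np.vstack([a,b])[:,:,::-1][:, :])
for c in('top','side'):
  for k,z in Z.items():
    r=cams.spot_point(k,c)
    if r: print(c,k,round(r[0]['score'],2),np.round(r[0]['at'],0),atz(c,r[0]['at'],z).round(4))
E
```

```text
[0.16751827 0.60154033 0.30293585] [ 1.35476299e-01  9.90779983e-01 -1.04314366e-03 -3.32041783e-04] [ 0.41595612 -0.33791894  0.39426359] 0.0726
top left_post 0.63 [236. 204.] [0.4882 0.0413 0.0525]
top right_post 0.71 [308. 208.] [ 0.4798 -0.1943  0.0525]
top left_clip 0.78 [224. 197.] [0.5139 0.0811 0.    ]
top right_clip 0.68 [308. 190.] [ 0.5447 -0.1985  0.    ]
top left_ring 0.66 [223. 197.] [0.5138 0.0832 0.0255]
top right_ring 0.62 [307. 193.] [ 0.5305 -0.1943  0.0255]
top board_center 0.95 [266. 205.] [ 0.4894 -0.0598  0.016 ]
top garlic_mid 0.77 [268. 212.] [ 0.4651 -0.064   0.05  ]
top left_nose 0.62 [249. 210.] [ 0.4724 -0.0015  0.0245]
top right_nose 0.63 [308. 221.] [ 0.4395 -0.1995  0.012 ]
side left_post 0.77 [258. 205.] [0.4806 0.0374 0.0525]
side right_post 0.62 [275. 150.] [ 0.4841 -0.2103  0.0525]
side left_clip 0.7 [248. 225.] [0.5011 0.093  0.    ]
side right_clip 0.74 [263. 157.] [ 0.5297 -0.2109  0.    ]
side left_ring 0.86 [246. 216.] [0.5114 0.0721 0.0255]
side right_ring 0.82 [260. 159.] [ 0.5297 -0.1759  0.0255]
side board_center 0.7 [263. 190.] [ 0.4858 -0.0516  0.016 ]
side garlic_mid 0.56 [251. 318.] [0.3989 0.413  0.05  ]
side left_nose 0.6 [264. 202.] [0.4702 0.0006 0.0245]
side right_nose 0.66 [288. 164.] [ 0.4287 -0.1942  0.012 ]
```

View pics/top0.png

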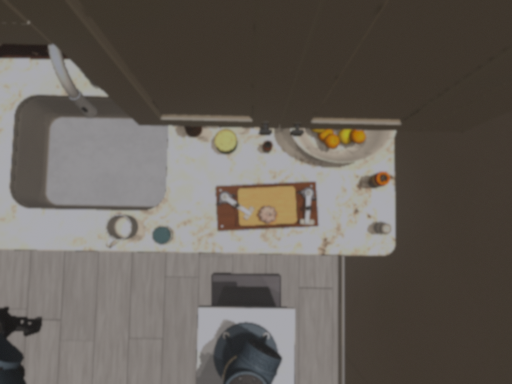

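View pics/side0.png

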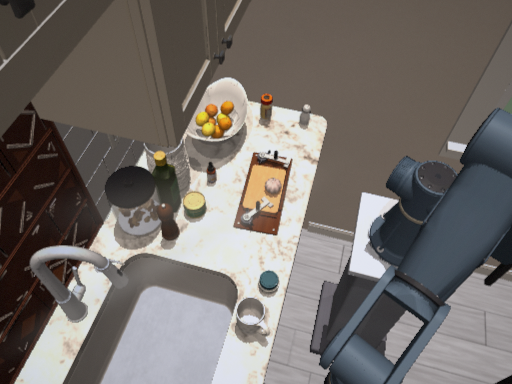

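Request:
drive_tool(
  linear=[
    [-32,-21,0],
    [-32,-21,0],
    [-32,-21,0],
    [-32,-21,0],
    [-32,-21,0],
    [-32,-21,0],
    [-32,-21,0],
    [-18,-35,0],
    [-18,-35,0],
    [-18,-35,0],
    [-18,-35,0],
    [-18,-35,0],
    [-18,-35,0],
    [-18,-35,0],
    [-18,-35,0],
    [-18,-35,0],
    [-18,-35,0],
    [-18,-35,0],
    [-18,-35,0],
    [-18,-35,0],
  ],
  rot=[
    [0,0,0],
    [0,0,0],
    [0,0,0],
    [0,0,0],
    [0,0,0],
    [0,0,0],
    [0,0,0],
    [0,0,0],
    [0,0,0],
    [0,0,0],
    [0,0,0],
    [0,0,0],
    [0,0,0],
    [0,0,0],
    [0,0,0],
    [0,0,0],
    [0,0,0],
    [0,0,0],
    [0,0,0],
    [0,0,0],
  ],
  hand=[0,0,0,0,0,0,0,0,0,0,0,0,0,0,0,0,0,0,0,0],
)

```text
t: 2.87
tcp_pos: [0.4652, -0.1217, 0.3034]
tool_rot: [0.128, 0.992, 0.007, 0.009]
force: [1.3, 0.2, -0.9]
finger_gap: 0.0
```

```bash
cat > look.py <<'E'
from h import *
import sys
s=manip.sense();print(s['tcp_pos'].round(4),s['tool_rot'].round(3),s['q'].round(2))
im=save('wrist',sys.argv[1]);c='wrist'
for k,z in Z.items():
    r=cams.spot_point(k,c)
    if r: print(k,round(r[0]['score'],2),np.round(r[0]['at'],0),atz(c,r[0]['at'],z).round(4))
E
python3 look.py w1
```

```text
[ 0.4652 -0.1217  0.3034] [0.128 0.992 0.007 0.009] [-0.5   0.33  1.79  0.02  1.01 -1.82]
left_post 0.64 [413. 146.] [0.4901 0.0309 0.0525]
left_clip 0.91 [435. 152.] [0.5124 0.0842 0.    ]
right_clip 0.76 [196. 229.] [ 0.5295 -0.1948 -0.    ]
left_ring 0.6 [446. 158.] [0.512  0.0838 0.0255]
right_ring 0.65 [197. 237.] [ 0.5305 -0.1894  0.0255]
board_center 0.75 [304. 165.] [ 0.4839 -0.0583  0.016 ]
garlic_mid 0.75 [305. 144.] [ 0.457  -0.0573  0.05  ]
left_nose 0.68 [362. 127.] [0.4597 0.0054 0.0245]
right_nose 0.77 [172. 154.] [ 0.4391 -0.1908  0.012 ]
```

View pics/w1.png

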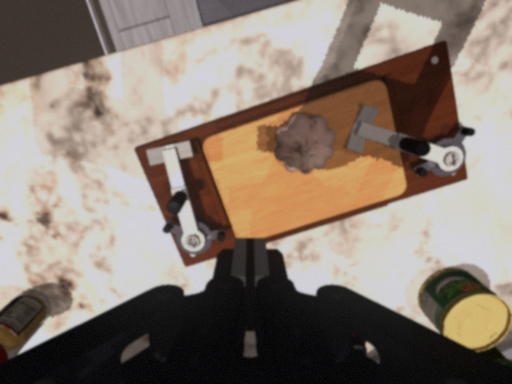

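```bash
python3 - <<'E'
from h import *
print(cams.camera_model('wrist'))
for n,p,z in [('rscrew',(196,240),.041),('lscrew',(453,156),.041),('rpost',(177,203),.0525),('lpost',(411,145),.0525),('rp1',(170,229),.039),('rp2',(219,235),.039),('lp1',(466,131),.039),('lp2',(420,169),.039),('hcTL',(137,149),.008),('hcBL',(188,264),.008),('hcTR',(445,43),.008),('hcBR',(466,178),.008)]:
    print(n,atz('wrist',p,z).round(4))
im=cv2.imread('pics/w1.png')
cv2.imwrite('pics/w1c.png',np.hstack([cv2.resize(im[130:280,120:250],None,fx=3,fy=3,interpolation=2),cv2.resize(im[90:240,370:500],None,fx=3,fy=3,interpolation=2)]))
E
```

```text
{'vfov': 58.438173317164, 'cx': 249.75934655042028, 'cy': 196.11577788517442, 'rvec': array([-2.30249877, -1.77698398, -0.27790068]), 'tvec': array([-0.00755026, -0.50109236,  0.23988956])}
rscrew [ 0.5282 -0.1882  0.041 ]
lscrew [0.5074 0.0824 0.041 ]
rpost [ 0.4813 -0.1915  0.0525]
lpost [0.483  0.0384 0.0525]
rp1 [ 0.5101 -0.2111  0.039 ]
rp2 [ 0.5297 -0.1637  0.039 ]
lp1 [0.4865 0.098  0.039 ]
lp2 [0.5129 0.0501 0.039 ]
hcTL [ 0.4246 -0.2263  0.008 ]
hcBL [ 0.5679 -0.2149  0.008 ]
hcTR [0.4023 0.1026 0.008 ]
hcBR [0.5467 0.1126 0.008 ]
```

View pics/w1c.png

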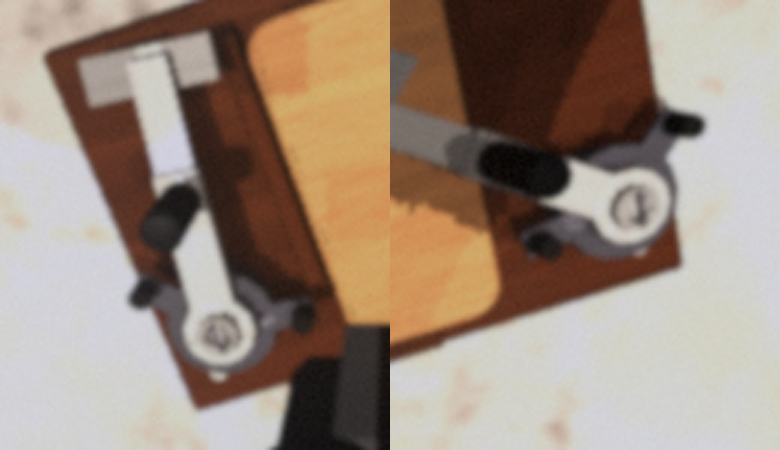

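Request:
drive_tool(
  linear=[
    [-14,-32,0],
    [-14,-32,0],
    [-14,-32,0],
    [0,0,0],
    [0,0,0],
    [0,0,0],
    [0,0,35],
    [0,0,35],
    [0,0,35],
    [0,0,0],
  ],
  rot=[
    [0,0,0],
    [0,0,0],
    [0,0,0],
    [0,0,-5.6],
    [0,0,-5.6],
    [0,0,-5.6],
    [0,0,0],
    [0,0,0],
    [0,0,0],
    [0,0,0],
  ],
  hand=[0,0,0,0,0,0,0,0,0,0],
)

```text
t: 4.3
tcp_pos: [0.4892, -0.2224, 0.198]
tool_rot: [-0.033, 0.999, 0.001, 0.015]
force: [-0.4, 1.7, -0.3]
finger_gap: -0.001
```

```bash
python3 look.py w2
```

```text
[ 0.4892 -0.2224  0.198 ] [-0.033  0.999  0.001  0.015] [-0.64  0.56  1.76  0.03  0.8  -2.3 ]
right_post 0.63 [293. 187.] [ 0.4856 -0.1974  0.0525]
left_clip 0.22 [459. 192.] [ 0.4972 -0.0527  0.    ]
right_clip 0.67 [276. 226.] [ 0.5381 -0.2015  0.    ]
right_ring 0.6 [282. 241.] [ 0.5399 -0.1979  0.0255]
board_center 0.66 [461. 192.] [ 0.4922 -0.0616  0.016 ]
garlic_mid 0.97 [505. 167.] [ 0.4634 -0.0588  0.05  ]
right_nose 0.74 [300. 114.] [ 0.4408 -0.1927  0.012 ]
```

View pics/w2.png

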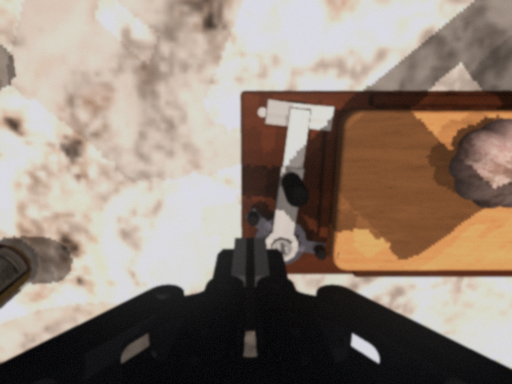

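```bash
python3 - <<'E'
from h import *
for n,p,z in [('rscrew',(282,247),.041),('rposttop',(296,190),.071),('rpostmid',(294,186),.0525),('nosetip',(301,112),.025),('corner',(242,92),.008),('tip',(251,238),.1)]:
    print(n,atz('wrist',p,z).round(4))
E
```

```text
rscrew [ 0.5357 -0.1992  0.041 ]
rposttop [ 0.4819 -0.1981  0.071 ]
rpostmid [ 0.4847 -0.1969  0.0525]
nosetip [ 0.4384 -0.1937  0.025 ]
corner [ 0.428  -0.2363  0.008 ]
tip [ 0.5025 -0.2243  0.1   ]
```

Request:
drive_tool(
  linear=[
    [5,-10,0],
    [0,0,0],
    [0,0,35],
    [0,0,30],
    [0,0,14],
    [0,0,0],
  ],
  rot=[
    [0,0,0],
    [0,1.7,0],
    [0,0,0],
    [0,0,0],
    [0,0,0],
    [0,0,0],
  ],
  hand=[0,0,0,0,0,0],
)

```text
t: 5.4
tcp_pos: [0.4899, -0.2421, 0.1259]
tool_rot: [-0.033, 0.999, -0.008, 0.009]
force: [-0.3, 0.4, 0.1]
finger_gap: -0.001
```

```bash
python3 look.py w3
```

```text
[ 0.4899 -0.2421  0.1259] [-0.033  0.999 -0.008  0.009] [-0.66  0.69  1.78 -0.    0.65 -2.3 ]
right_post 0.68 [359. 236.] [ 0.4825 -0.1946  0.0525]
left_clip 0.73 [319. 276.] [ 0.5349 -0.1975  0.    ]
right_clip 0.81 [324. 276.] [ 0.5347 -0.194   0.    ]
holder 0.32 [360. 236.] [ 0.5053 -0.1749  0.    ]
right_nose 0.87 [363. 131.] [ 0.4393 -0.1873  0.012 ]
```

View pics/w3.png

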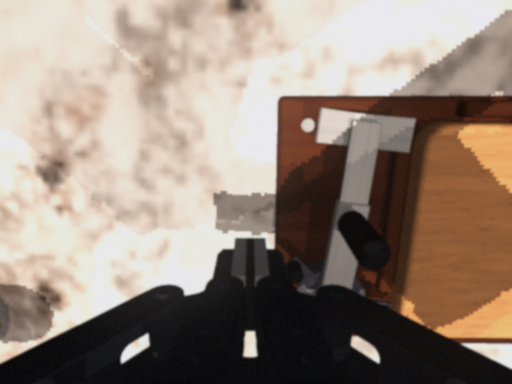

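Request:
drive_tool(
  linear=[
    [6,0,8],
    [0,0,0],
    [0,6,0],
    [0,4,0],
    [0,3,0],
    [0,3,0],
  ],
  rot=[
    [0,0.6,0],
    [0,0,0],
    [0,0,0],
    [0,0,0],
    [0,0,0],
    [0,0,0],
  ],
  hand=[0,0,0,0,0,0],
)

```text
t: 6.5
tcp_pos: [0.4836, -0.2254, 0.1195]
tool_rot: [-0.033, 0.999, -0.01, 0.005]
force: [-0.2, -0.2, -0.1]
finger_gap: -0.0
```

Request:
drive_tool(
  linear=[
    [0,3,0],
    [0,3,0],
    [0,3,0],
    [0,2,0],
  ],
  rot=[
    [0,0,0],
    [0,0,0],
    [0,0,0],
    [0,0,0],
  ],
  hand=[0,0,0,0],
)

```text
t: 6.83
tcp_pos: [0.4829, -0.2126, 0.1194]
tool_rot: [-0.034, 0.999, -0.01, 0.005]
force: [-0.8, -0.8, -1.0]
finger_gap: -0.002
```

Request:
drive_tool(
  linear=[
    [1,3,0],
    [1,3,0],
    [1,3,0],
    [1,3,0],
  ],
  rot=[
    [0,0,3],
    [0,0,3],
    [0,0,3],
    [0,0,3],
  ],
  hand=[0,0,0,0],
)

```text
t: 7.17
tcp_pos: [0.4803, -0.2031, 0.1196]
tool_rot: [0.073, 0.997, -0.013, 0.008]
force: [-3.0, -6.9, -2.2]
finger_gap: 0.001
```

Request:
drive_tool(
  linear=[
    [1,3,0],
    [1,3,0],
    [1,3,0],
    [1,3,0],
  ],
  rot=[
    [0,0,3],
    [0,0,3],
    [0,0,3],
    [0,0,3],
  ],
  hand=[0,0,0,0],
)

```text
t: 7.5
tcp_pos: [0.4788, -0.1946, 0.1196]
tool_rot: [0.18, 0.983, -0.016, 0.011]
force: [-1.8, -4.8, -0.1]
finger_gap: 0.004
```

Request:
drive_tool(
  linear=[
    [1,3.2,0],
    [1,3.2,0],
    [1,3.2,0],
    [1,3.2,0],
    [1,3.2,0],
  ],
  rot=[
    [0,0,3],
    [0,0,3],
    [0,0,3],
    [0,0,3],
    [0,0,3],
  ],
  hand=[0,0,0,0,0],
)

```text
t: 7.92
tcp_pos: [0.4803, -0.1818, 0.1196]
tool_rot: [0.312, 0.95, -0.018, 0.013]
force: [-4.0, -4.8, 0.3]
finger_gap: -0.002
```

Request:
drive_tool(
  linear=[
    [1,3.2,0],
    [1,3.2,0],
    [1,3.2,0],
    [1,3.2,0],
    [1,3.2,0],
  ],
  rot=[
    [0,0,3],
    [0,0,3],
    [0,0,3],
    [0,0,3],
    [0,0,3],
  ],
  hand=[0,0,0,0,0],
)

```text
t: 8.33
tcp_pos: [0.4852, -0.1696, 0.1195]
tool_rot: [0.437, 0.899, -0.02, 0.014]
force: [-3.3, -3.8, 0.5]
finger_gap: -0.0
```

```bash
cat > st.py <<'E'
from h import *
from scipy.spatial.transform import Rotation as Ro
import sys
s=manip.sense();R=Ro.from_quat(s['tool_rot']).as_matrix()
sc={'R':np.array([.535,-.198]),'L':np.array([.512,.078])}[sys.argv[1]]
p=s['tcp_pos'][:2]+.021*R[:2,1]-sc
hx=p@[.997,.075];hy=p@[-.075,.997]; sg=1 if sys.argv[1]=='R' else -1
print('t',s['t'],'tcp',s['tcp_pos'].round(4),'tiltz',R[:,2].round(3),'yang',np.degrees(np.arctan2(R[1,1],R[0,1])).round(1),'th',np.arctan2(sg*hy,-hx).round(3),'r',np.hypot(*p).round(4),'Ftool',(R.T@s['force']).round(2),'q6',s['q'][5].round(2))
E
python3 st.py R
```

```text
t 8.3333 tcp [ 0.4852 -0.1696  0.1195] tiltz [ 0.008 -0.047 -0.999] yang 38.1 th 0.968 r 0.053 Ftool [-0.93 -4.93 -0.3 ] q6 -1.15
```

Request:
drive_tool(
  linear=[
    [1,3.2,0],
    [1,3.2,0],
    [1,3,0],
  ],
  rot=[
    [0,0,3],
    [0,0,3],
    [0,0,2],
  ],
  hand=[0,0,0],
)

```text
t: 8.58
tcp_pos: [0.4895, -0.1634, 0.1195]
tool_rot: [0.501, 0.865, -0.021, 0.014]
force: [-2.1, -5.1, 0.7]
finger_gap: -0.0
```

```bash
python3 st.py R
```

```text
t 8.5833 tcp [ 0.4895 -0.1634  0.1195] tiltz [ 0.004 -0.05  -0.999] yang 29.8 th 1.102 r 0.0526 Ftool [-3.43 -4.42 -0.43] q6 -0.98
```

Request:
drive_tool(
  linear=[
    [0.5,2,0],
    [0.5,2,0],
  ],
  rot=[
    [0,0,2],
    [0,0,2],
  ],
  hand=[0,0],
)

```text
t: 8.75
tcp_pos: [0.4911, -0.1613, 0.1195]
tool_rot: [0.532, 0.846, -0.022, 0.013]
force: [-2.6, -4.2, 0.5]
finger_gap: -0.002
```

```bash
python3 st.py R
```

```text
t 8.75 tcp [ 0.4911 -0.1613  0.1195] tiltz [-0.    -0.051 -0.999] yang 25.7 th 1.146 r 0.0522 Ftool [-2.63 -4.19 -0.33] q6 -0.9
```

Request:
drive_tool(
  linear=[
    [0.5,2,0],
    [0.5,2,0],
  ],
  rot=[
    [0,0,1.5],
    [0,0,1.5],
  ],
  hand=[0,0],
)

```text
t: 8.92
tcp_pos: [0.4926, -0.1596, 0.1195]
tool_rot: [0.555, 0.832, -0.023, 0.013]
force: [-4.1, -3.8, 1.6]
finger_gap: -0.002
```

```bash
python3 st.py R
```

```text
t 8.9167 tcp [ 0.4926 -0.1596  0.1195] tiltz [-0.005 -0.052 -0.999] yang 22.6 th 1.186 r 0.0519 Ftool [-2.03 -5.33 -1.41] q6 -0.83
```

Request:
drive_tool(
  linear=[
    [0.5,2,0],
    [0.5,2,0],
  ],
  rot=[
    [0,0,1.5],
    [0,0,1.5],
  ],
  hand=[0,0],
)

```text
t: 9.08
tcp_pos: [0.4941, -0.1579, 0.1195]
tool_rot: [0.577, 0.817, -0.024, 0.011]
force: [-3.5, -3.6, 1.7]
finger_gap: 0.001
```

```bash
python3 st.py R
```

```text
t 9.0833 tcp [ 0.4941 -0.1579  0.1195] tiltz [-0.009 -0.053 -0.999] yang 19.5 th 1.224 r 0.0516 Ftool [-2.31 -4.54 -1.44] q6 -0.77
```

Request:
drive_tool(
  linear=[
    [0.5,2,0],
    [0.5,2,0],
  ],
  rot=[
    [0,0,1.5],
    [0,0,1.5],
  ],
  hand=[0,0],
)

```text
t: 9.25
tcp_pos: [0.4955, -0.1565, 0.1195]
tool_rot: [0.598, 0.801, -0.026, 0.01]
force: [-3.4, -2.6, 1.6]
finger_gap: 0.002
```

```bash
python3 st.py R
```

```text
t 9.25 tcp [ 0.4955 -0.1565  0.1195] tiltz [-0.015 -0.054 -0.998] yang 16.4 th 1.259 r 0.0513 Ftool [-1.57 -4.06 -1.39] q6 -0.71
```

Request:
drive_tool(
  linear=[
    [0.5,2,0],
    [0.5,2,0],
  ],
  rot=[
    [0,0,1.5],
    [0,0,1.5],
  ],
  hand=[0,0],
)

```text
t: 9.42
tcp_pos: [0.4967, -0.1551, 0.1195]
tool_rot: [0.619, 0.785, -0.028, 0.009]
force: [-4.7, -3.8, 2.1]
finger_gap: -0.004
```

```bash
python3 st.py R
```

```text
t 9.4167 tcp [ 0.4967 -0.1551  0.1195] tiltz [-0.021 -0.055 -0.998] yang 13.4 th 1.288 r 0.051 Ftool [-2.73 -5.51 -1.83] q6 -0.64
```

Request:
drive_tool(
  linear=[
    [0.3,2,0],
    [0.3,2,0],
  ],
  rot=[
    [0,0,1],
    [0,0,1],
  ],
  hand=[0,0],
)

```text
t: 9.58
tcp_pos: [0.4975, -0.1543, 0.1196]
tool_rot: [0.633, 0.774, -0.03, 0.006]
force: [-4.2, -4.5, 2.7]
finger_gap: 0.002
```

```bash
python3 st.py R
```

```text
t 9.5833 tcp [ 0.4975 -0.1543  0.1196] tiltz [-0.029 -0.055 -0.998] yang 11.4 th 1.305 r 0.0507 Ftool [-3.67 -5.13 -2.37] q6 -0.6
```

Request:
drive_tool(
  linear=[
    [0,2,0],
    [0,2,0],
  ],
  rot=[
    [0,0,0.5],
    [0,0,0.5],
  ],
  hand=[0,0],
)

```text
t: 9.75
tcp_pos: [0.4979, -0.1541, 0.1196]
tool_rot: [0.639, 0.768, -0.033, 0.003]
force: [-5.8, -4.1, 3.8]
finger_gap: -0.003
```

```bash
python3 st.py R
```

```text
t 9.75 tcp [ 0.4979 -0.1541  0.1196] tiltz [-0.038 -0.055 -0.998] yang 10.4 th 1.312 r 0.0504 Ftool [-3.12 -6.65 -3.38] q6 -0.58
```

Request:
drive_tool(
  linear=[
    [0,2.5,0],
    [0,2.5,0],
  ],
  rot=[
    [0,0,0],
    [0,0,0],
  ],
  hand=[0,0],
)

```text
t: 9.92
tcp_pos: [0.4989, -0.1539, 0.1197]
tool_rot: [0.639, 0.769, -0.037, -0.001]
force: [-5.2, -4.6, 3.3]
finger_gap: 0.002
```

```bash
python3 st.py R
```

```text
t 9.9167 tcp [ 0.4989 -0.1539  0.1197] tiltz [-0.048 -0.055 -0.997] yang 10.5 th 1.333 r 0.0504 Ftool [-3.72 -6.17 -2.75] q6 -0.57
```

Request:
drive_tool(
  linear=[
    [0,2,0],
    [0,2,0],
  ],
  rot=[
    [-0.7,0,0],
    [-0.7,0,0],
  ],
  hand=[0,0],
)

```text
t: 10.08
tcp_pos: [0.4989, -0.1539, 0.1196]
tool_rot: [0.637, 0.77, -0.03, 0.003]
force: [-7.0, -5.3, 2.7]
finger_gap: 0.002
```

```bash
python3 st.py R
```

```text
t 10.0833 tcp [ 0.4989 -0.1539  0.1196] tiltz [-0.034 -0.051 -0.998] yang 10.7 th 1.334 r 0.0505 Ftool [-4.02 -7.94 -2.22] q6 -0.59
```

Request:
drive_tool(
  linear=[
    [0,1,0],
    [0,1,0],
    [0,1,0],
    [0,1,0],
  ],
  rot=[
    [-0.2,0,0],
    [-0.2,0,0],
    [-0.2,0,0],
    [-0.2,0,0],
  ],
  hand=[0,0,0,0],
)

```text
t: 10.42
tcp_pos: [0.4986, -0.154, 0.1195]
tool_rot: [0.637, 0.771, -0.028, 0.004]
force: [-4.7, -4.6, 2.3]
finger_gap: 0.003
```

```bash
python3 st.py R
```

```text
t 10.4167 tcp [ 0.4986 -0.154   0.1195] tiltz [-0.029 -0.048 -0.998] yang 10.8 th 1.328 r 0.0505 Ftool [-3.72 -5.55 -1.89] q6 -0.6
```

Request:
drive_tool(
  linear=[
    [0,-1,0],
    [0,-1,0],
    [0,-1.5,0],
    [0,-2,0],
    [0,-4,0],
    [0,-10,0],
    [0,-10,-10],
    [0,-5,-30],
    [0,0,-35],
    [0,0,-35],
    [0,0,0],
    [0,0,0],
  ],
  rot=[
    [0,0,0],
    [0,0,0],
    [0,0,0],
    [0,0,0],
    [0,0,0],
    [0,0,0],
    [0,0,0],
    [0,0,0],
    [0,0,0],
    [0,0,0],
    [0,0,0],
    [0,0,0],
  ],
  hand=[0,0,0,0,0,0,0,0,0,0,0,0],
)

```text
t: 11.42
tcp_pos: [0.4623, -0.1537, 0.2325]
tool_rot: [0.637, 0.77, -0.027, 0.002]
force: [0.3, 1.0, -0.6]
finger_gap: -0.001
```

```bash
python3 st.py R; python3 look.py w4
```

```text
t 11.4167 tcp [ 0.4623 -0.1537  0.2325] tiltz [-0.031 -0.044 -0.999] yang 10.8 th 0.822 r 0.0709 Ftool [0.97 0.54 0.54] q6 -0.67
[ 0.4623 -0.1537  0.2325] [ 0.637  0.77  -0.027  0.002] [-0.53  0.46  1.84 -0.07  0.85 -0.67]
right_post 0.59 [329. 193.] [ 0.5157 -0.1485  0.0525]
left_clip 0.74 [320. 226.] [ 0.5285 -0.195   0.    ]
right_clip 0.67 [320. 228.] [ 0.5285 -0.1963  0.    ]
right_ring 0.7 [326. 240.] [ 0.5304 -0.197   0.0255]
board_center 0.84 [311.  62.] [ 0.4843 -0.0593  0.016 ]
garlic_mid 0.92 [277.  56.] [ 0.4581 -0.0627  0.05  ]
right_nose 0.82 [328. 130.] [ 0.5119 -0.1071  0.012 ]
```

View pics/w4.png

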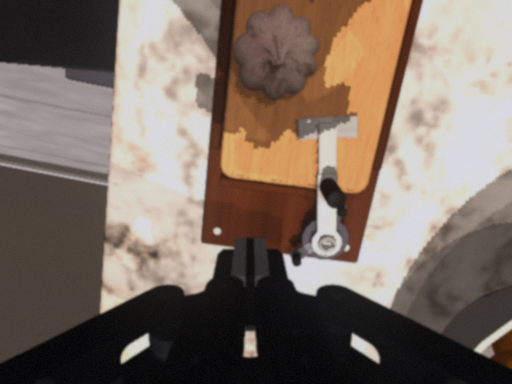

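```bash
python3 - <<'E'
import cv2
im=cv2.imread('pics/w4.png')
cv2.imwrite('pics/w4c.png',cv2.resize(im[100:280,270:390],None,fx=4,fy=4,interpolation=2)[:600+120])
E
```

```text
(no output)
```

View pics/w4c.png

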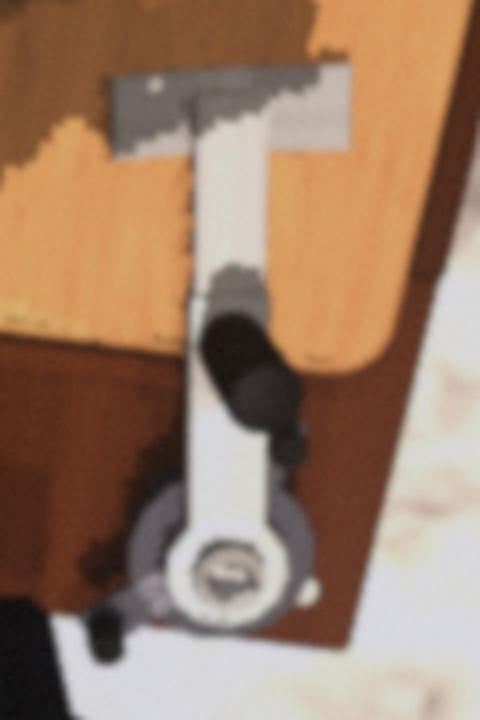

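Request:
drive_tool(
  linear=[
    [36,17,0],
    [36,17,0],
    [36,17,0],
    [32,16,0],
    [0,0,0],
    [0,0,0],
    [0,0,0],
    [0,0,0],
    [0,0,0],
    [0,0,0],
    [0,0,0],
    [0,0,0],
  ],
  rot=[
    [0,-2.5,0],
    [-1.8,0,0],
    [0,0,0],
    [0,0,0],
    [0,0,7],
    [0,0,7],
    [0,0,7],
    [0,0,7],
    [0,0,7],
    [0,0,7],
    [0,0,0],
    [0,0,0],
  ],
  hand=[0,0,0,0,0,0,0,0,0,0,0,0],
)

```text
t: 13.02
tcp_pos: [0.5068, -0.0004, 0.2177]
tool_rot: [0.878, 0.478, -0.015, 0.039]
force: [0.3, -0.0, 0.6]
finger_gap: 0.0
```

```bash
python3 st.py L; python3 look.py w5
```

```text
t 13.0167 tcp [ 5.068e-01 -4.000e-04  2.177e-01] tiltz [ 0.011 -0.083 -0.996] yang -32.8 th 1.634 r 0.0906 Ftool [ 0.08  0.29 -0.56] q6 0.46
[ 5.068e-01 -4.000e-04  2.177e-01] [ 0.878  0.478 -0.015  0.039] [-0.19  0.5   1.82 -0.11  0.8   0.46]
left_post 0.75 [179. 158.] [0.4858 0.0376 0.0525]
left_ring 0.63 [252. 243.] [ 0.4865 -0.0577  0.0255]
board_center 0.58 [249. 240.] [ 0.4836 -0.0581  0.016 ]
left_nose 0.73 [189. 208.] [ 0.4609 -0.0022  0.0245]
right_nose 0.84 [303. 272.] [ 0.5058 -0.1157  0.012 ]
```

View pics/w5.png

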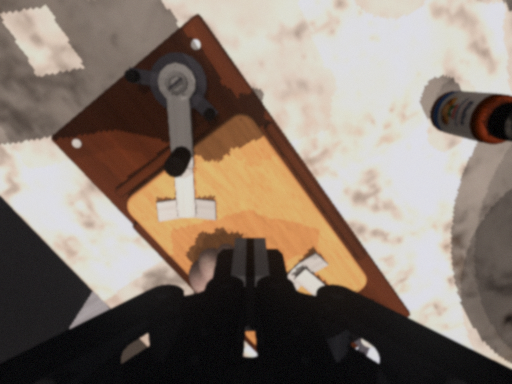

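```bash
python3 - <<'E'
from h import *
for n,p,z in [('lscrew',(178,84),.041),('lposttop',(177,165),.071),('lpostmid',(180,158),.0525),('pinout',(132,75),.039),('pinin',(210,116),.039)]:
    print(n,atz('wrist',p,z).round(4))
from scipy.spatial.transform import Rotation as Ro
R=Ro.from_quat(manip.sense()['tool_rot']).as_matrix();print(R.round(3))
# tilt correction in tool axes, deg, and where tcp then should go
v=np.cross(R.T@R[:,2],R.T@np.array([0,0,-1.]));print('tiltfix',np.degrees(v).round(1))
print(R.T@(np.array([.513,.018,.2])-manip.sense()['tcp_pos']))
E
```

```text
lscrew [0.5129 0.0772 0.041 ]
lposttop [0.487  0.0368 0.071 ]
lpostmid [0.4867 0.0373 0.0525]
pinout [0.4907 0.0984 0.039 ]
pinin [0.5184 0.0483 0.039 ]
[[ 0.545  0.838  0.011]
 [ 0.836 -0.543 -0.083]
 [-0.064  0.054 -0.996]]
tiltfix [ 3.1  3.6 -0. ]
[ 0.01993589 -0.00582154  0.01628074]
```

Request:
drive_tool(
  linear=[
    [0,0,0],
    [18,-5,0],
    [0,0,25],
    [0,0,25],
    [0,0,20],
    [0,0,0],
    [0,0,0],
  ],
  rot=[
    [3.1,3.6,0],
    [0,0,0],
    [0,0,0],
    [0,0,0],
    [0,0,0],
    [0,0,0],
    [0,0,0],
  ],
  hand=[0,0,0,0,0,0,0],
)

```text
t: 14.2
tcp_pos: [0.5156, 0.017, 0.1476]
tool_rot: [0.879, 0.477, 0.004, 0.001]
force: [1.1, -0.2, 0.6]
finger_gap: -0.001
```

```bash
sed -i "s/+.021\*R\[:2,1\]/+(.021 if sys.argv[1]=='R' else -.021)*R[:2,1]/; s/.512,.078/.513,.077/" st.py; python3 st.py L; python3 - <<'E'
from h import *
from scipy.spatial.transform import Rotation as Ro
R=Ro.from_quat(manip.sense()['tool_rot']).as_matrix()
print('tiltfix',np.degrees(np.cross([0,0,1],R.T@np.array([0,0,-1.]))).round(1))
print(R.T@(np.array([.5125,.020,.119])-manip.sense()['tcp_pos']))
E
```

```text
t 14.2 tcp [0.5156 0.017  0.1476] tiltz [ 0.007  0.002 -1.   ] yang -33.0 th 1.196 r 0.0508 Ftool [ 0.42  1.06 -0.54] q6 0.39
tiltfix [ 0.3 -0.3  0. ]
[ 0.00067754 -0.00440407  0.02855473]
```

Request:
drive_tool(
  linear=[
    [0,0,20],
    [0,0,8],
    [0,0,0],
    [0,-5,0],
    [0,-3,0],
    [0,-3,0],
  ],
  rot=[
    [0,0,0],
    [0,0,0],
    [0,0,0],
    [0,0,0],
    [0,0,0],
    [0,0,0],
  ],
  hand=[0,0,0,0,0,0],
)

```text
t: 14.7
tcp_pos: [0.5094, 0.0227, 0.1239]
tool_rot: [0.879, 0.477, 0.007, 0.004]
force: [0.0, 1.0, -0.6]
finger_gap: 0.001
```

```bash
python3 st.py L
```

```text
t 14.7 tcp [0.5094 0.0227 0.1239] tiltz [ 0.016 -0.    -1.   ] yang -33.0 th 1.036 r 0.0478 Ftool [ 0.87 -0.57  0.58] q6 0.4
```

Request:
drive_tool(
  linear=[
    [0,-2,4],
    [0,-3,0],
    [0,-2,0],
  ],
  rot=[
    [0,0,0],
    [0,0,0],
    [0,0,0],
  ],
  hand=[0,0,0],
)

```text
t: 14.95
tcp_pos: [0.503, 0.0272, 0.1215]
tool_rot: [0.879, 0.477, 0.008, 0.005]
force: [0.9, 0.4, -0.1]
finger_gap: 0.001
```

```bash
python3 st.py L
```

```text
t 14.95 tcp [0.503  0.0272 0.1215] tiltz [ 0.019 -0.    -1.   ] yang -33.0 th 0.872 r 0.0472 Ftool [0.87 0.53 0.17] q6 0.4
```

Request:
drive_tool(
  linear=[
    [-1,-3.2,0],
    [-1,-3.2,0],
    [-1,-3.2,0],
    [-1,-3.2,0],
    [-1,-3.2,0],
  ],
  rot=[
    [0,0,3],
    [0,0,3],
    [0,0,3],
    [0,0,3],
    [0,0,3],
  ],
  hand=[0,0,0,0,0],
)

```text
t: 15.37
tcp_pos: [0.4949, 0.0291, 0.1227]
tool_rot: [0.934, 0.356, 0.017, 0.012]
force: [1.3, -6.6, -1.5]
finger_gap: 0.0
```

```bash
python3 st.py L
```

```text
t 15.3667 tcp [0.4949 0.0291 0.1227] tiltz [ 0.041 -0.01  -0.999] yang -48.3 th 0.713 r 0.0454 Ftool [-3.42  5.73  1.59] q6 0.68
```

Request:
drive_tool(
  linear=[
    [-0.3,-3.3,0],
    [-0.3,-3.3,0],
    [-0.3,-3.3,0],
    [-0.3,-3.3,0],
    [-0.3,-3.3,0],
  ],
  rot=[
    [0,0,3],
    [0,0,3],
    [0,0,3],
    [0,0,3],
    [0,0,3],
  ],
  hand=[0,0,0,0,0],
)

```text
t: 15.78
tcp_pos: [0.4922, 0.0362, 0.124]
tool_rot: [0.974, 0.226, 0.028, 0.017]
force: [-0.2, -0.2, -0.2]
finger_gap: -0.0
```

```bash
python3 st.py L
```

```text
t 15.7833 tcp [0.4922 0.0362 0.124 ] tiltz [ 0.063 -0.02  -0.998] yang -63.9 th 0.556 r 0.0371 Ftool [-0.26  0.13  0.18] q6 0.98
```

Request:
drive_tool(
  linear=[
    [-5,1,2],
    [-5,0,2],
    [0,0,0],
  ],
  rot=[
    [1.3,-1.3,0],
    [1.3,-1.3,0],
    [0,0,0],
  ],
  hand=[0,0,0],
)

```text
t: 16.03
tcp_pos: [0.4956, 0.0319, 0.1233]
tool_rot: [0.975, 0.222, 0.016, 0.003]
force: [-1.2, 0.8, 1.1]
finger_gap: -0.002
```

```bash
python3 st.py L; python3 look.py w6; python3 st.py L
```

```text
t 16.0333 tcp [0.4956 0.0319 0.1233] tiltz [ 0.033  0.002 -0.999] yang -64.3 th 0.704 r 0.0372 Ftool [-0.75 -1.23 -1.17] q6 0.95
[0.4956 0.0319 0.1233] [0.975 0.222 0.016 0.003] [-0.16  0.66  1.91  0.01  0.54  0.95]
left_post 0.58 [207. 289.] [0.4747 0.0434 0.0525]
left_clip 0.81 [183. 168.] [0.5098 0.0802 0.    ]
board_center 0.78 [380. 316.] [ 0.482  -0.0614  0.016 ]
left_nose 0.69 [246. 328.] [0.446  0.0097 0.0245]
right_nose 0.84 [473. 324.] [ 0.4998 -0.1192  0.012 ]
t 16.6333 tcp [0.4936 0.0321 0.1228] tiltz [ 0.029  0.002 -1.   ] yang -64.3 th 0.664 r 0.0386 Ftool [ 2.02  1.05 -3.  ] q6 0.95
```

View pics/w6.png

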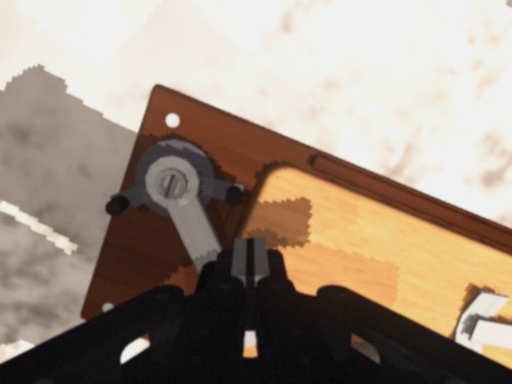

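```bash
python3 - <<'E'
from h import *
a=atz('wrist',(172,183),.041);b=atz('wrist',(207,250),.035);d=(b-a)[:2]
print(a,b); hx=d@[.997,.075];hy=d@[-.075,.997];th=np.arctan2(-hy,-hx);print('theta',th)
post=a[:2]+.05*d/np.hypot(*d);print('post',post)
s=manip.sense();from scipy.spatial.transform import Rotation as Ro
R=Ro.from_quat(s['tool_rot']).as_matrix();tip=s['tcp_pos']+R[:,2]*.065;print('tip',tip,'post in tool', R.T@(np.append(post,.055)-tip), 'screw in tool',R.T@(np.append(a[:2],.055)-tip),s['force'])
E
```

```text
[0.51056415 0.07843617 0.041     ] [0.48461763 0.05004137 0.035     ]
theta 0.755337324941002
post [0.47683592 0.04152538]
tip [0.49552289 0.03221652 0.05778532] post in tool [-0.01285931 -0.01652855  0.00224957] screw in tool [ 0.03353696 -0.03513697  0.00330446] [ 2.18265529 -0.07575929  3.06398229]
```

Request:
drive_tool(
  linear=[
    [0,6,0],
    [0,6,0],
    [0,0,0],
    [0,0,0],
    [0,0,0],
    [0,0,0],
    [0,0,0],
  ],
  rot=[
    [0,0,0],
    [0,0,0],
    [0,0,-5],
    [0,0,-5.5],
    [0,0,-5.5],
    [0,0,-5],
    [0,0,0],
  ],
  hand=[0,0,0,0,0,0,0],
)

```text
t: 17.22
tcp_pos: [0.4892, 0.02, 0.1193]
tool_rot: [0.914, 0.405, 0.002, -0.003]
force: [0.4, 0.1, -0.1]
finger_gap: 0.001
```

```bash
cat > tg.py <<'E'
from h import *
import sys
from scipy.spatial.transform import Rotation as Ro
s=manip.sense();R=Ro.from_quat(s['tool_rot']).as_matrix();tip=s['tcp_pos']+R[:,2]*.065
post=np.array([float(sys.argv[1]),float(sys.argv[2]),.055])
print('tip',tip.round(4),'post in tool mm',(1000*R.T@(post-tip)).round(1),'tiltfix',np.degrees(np.cross([0,0,1],R.T@np.array([0,0,-1.]))).round(1),'F',s['force'].round(1))
E
python3 st.py L; python3 tg.py .4768 .0415
```

```text
t 17.2167 tcp [0.4892 0.02   0.1193] tiltz [ 0.001  0.006 -1.   ] yang -42.2 th 0.753 r 0.0582 Ftool [0.3  0.22 0.11] q6 0.54
tip [0.4892 0.0204 0.0543] post in tool mm [  7.3 -23.4  -0.6] tiltfix [-0.2 -0.3  0. ] F [ 0.4  0.1 -0.1]
```

Request:
drive_tool(
  linear=[
    [5,0,0],
    [0,0,0],
    [-1.4,-3.2,0],
    [-1.4,-3.2,0],
    [-1.4,-3.2,0],
    [-1.4,-3.2,0],
  ],
  rot=[
    [0,0,0],
    [0,0,0],
    [0,0,3],
    [0,0,3],
    [0,0,3],
    [0,0,3],
  ],
  hand=[0,0,0,0,0,0],
)

```text
t: 17.72
tcp_pos: [0.4831, 0.0259, 0.1187]
tool_rot: [0.954, 0.299, 0.003, 0.001]
force: [1.2, -6.3, -2.1]
finger_gap: -0.003
```

```bash
python3 st.py L;python3 tg.py .4768 .0415
```

```text
t 17.7167 tcp [0.4831 0.0259 0.1187] tiltz [ 0.006  0.001 -1.   ] yang -55.2 th 0.605 r 0.0539 Ftool [-2.63  5.85  2.1 ] q6 0.78
tip [0.4835 0.0259 0.0537] post in tool mm [  3.4 -16.6  -1.3] tiltfix [ 0.2 -0.3  0. ] F [ 1.2 -6.3 -2.1]
```

Request:
drive_tool(
  linear=[
    [-1,-3.3,0],
    [-1,-3.3,0],
    [-1,-3.3,0],
    [-1,-3.3,0],
    [-1,-3.3,0],
  ],
  rot=[
    [0,0,3],
    [0,0,3],
    [0,0,3],
    [0,0,3],
    [0,0,3],
  ],
  hand=[0,0,0,0,0],
)

```text
t: 18.13
tcp_pos: [0.4728, 0.0317, 0.1187]
tool_rot: [0.986, 0.165, 0.004, 0.005]
force: [-1.1, -7.3, 1.5]
finger_gap: 0.0
```

```bash
python3 st.py L
```

```text
t 18.1333 tcp [0.4728 0.0317 0.1187] tiltz [ 0.009 -0.01  -1.   ] yang -71.0 th 0.42 r 0.0535 Ftool [-3.38  6.6  -1.47] q6 1.09
```

Request:
drive_tool(
  linear=[
    [-0.8,-3.3,0],
    [-0.8,-3.3,0],
    [-0.8,-3.3,0],
    [-0.8,-3.3,0],
    [-0.8,-3.3,0],
  ],
  rot=[
    [0,0,2],
    [0,0,2],
    [0,0,2],
    [0,0,2],
    [0,0,2],
  ],
  hand=[0,0,0,0,0],
)

```text
t: 18.55
tcp_pos: [0.4633, 0.0423, 0.1186]
tool_rot: [0.997, 0.072, 0.001, 0.008]
force: [-1.7, -3.0, -0.3]
finger_gap: 0.005
```

```bash
python3 st.py L
```

```text
t 18.55 tcp [0.4633 0.0423 0.1186] tiltz [ 0.003 -0.016 -1.   ] yang -81.7 th 0.183 r 0.0546 Ftool [-2.08  2.68  0.34] q6 1.31
```

Request:
drive_tool(
  linear=[
    [-0.5,-3.2,0],
    [-0.5,-3.2,0],
    [-0.5,-3.2,0],
  ],
  rot=[
    [0,0,2.5],
    [0,0,2.5],
    [0,0,2.5],
  ],
  hand=[0,0,0],
)

```text
t: 18.8
tcp_pos: [0.4585, 0.051, 0.1183]
tool_rot: [1.0, 0.002, -0.002, 0.009]
force: [-0.5, -2.3, 2.2]
finger_gap: -0.003
```

```bash
python3 st.py L
```

```text
t 18.8 tcp [0.4585 0.051  0.1183] tiltz [-0.004 -0.017 -1.   ] yang -89.8 th 0.016 r 0.0548 Ftool [-0.53  2.34 -2.11] q6 1.48
```

Now small steps, feeling for the stop.

Request:
drive_tool(
  linear=[
    [-0.4,-2.5,0],
    [-0.4,-2.5,0],
  ],
  rot=[
    [0,0,2],
    [0,0,2],
  ],
  hand=[0,0],
)

```text
t: 18.97
tcp_pos: [0.4565, 0.0559, 0.1182]
tool_rot: [0.999, -0.036, -0.003, 0.009]
force: [-0.4, -2.8, 1.2]
finger_gap: 0.0
```

```bash
python3 st.py L
```

```text
t 18.9667 tcp [0.4565 0.0559 0.1182] tiltz [-0.007 -0.018 -1.   ] yang -94.1 th -0.073 r 0.055 Ftool [-0.24  2.84 -1.1 ] q6 1.56
```

Request:
drive_tool(
  linear=[
    [-0.4,-2.2,0],
    [-0.4,-2.2,0],
  ],
  rot=[
    [0,0,2],
    [0,0,2],
  ],
  hand=[0,0],
)

```text
t: 19.13
tcp_pos: [0.455, 0.0603, 0.1182]
tool_rot: [0.997, -0.074, -0.005, 0.01]
force: [-0.9, -1.4, 1.7]
finger_gap: 0.003
```

```bash
python3 st.py L
```

```text
t 19.1333 tcp [0.455  0.0603 0.1182] tiltz [-0.011 -0.019 -1.   ] yang -98.5 th -0.149 r 0.0551 Ftool [-0.7   1.56 -1.65] q6 1.65
```

Request:
drive_tool(
  linear=[
    [-0.3,-2,0],
    [-0.3,-2,0],
  ],
  rot=[
    [0,0,1.5],
    [0,0,1.5],
  ],
  hand=[0,0],
)

```text
t: 19.3
tcp_pos: [0.4541, 0.0642, 0.1181]
tool_rot: [0.995, -0.103, -0.006, 0.01]
force: [-1.1, -2.3, 2.0]
finger_gap: -0.004
```

```bash
python3 st.py L
```

```text
t 19.3 tcp [0.4541 0.0642 0.1181] tiltz [-0.014 -0.019 -1.   ] yang -101.8 th -0.216 r 0.0552 Ftool [-0.59  2.48 -1.93] q6 1.72
```

Request:
drive_tool(
  linear=[
    [-0.3,-2,0],
    [-0.3,-2,0],
  ],
  rot=[
    [0,0,1.5],
    [0,0,1.5],
  ],
  hand=[0,0],
)

```text
t: 19.47
tcp_pos: [0.4534, 0.0681, 0.1181]
tool_rot: [0.991, -0.131, -0.007, 0.011]
force: [-0.7, -1.7, 2.2]
finger_gap: 0.0
```

```bash
python3 st.py L
```

```text
t 19.4667 tcp [0.4534 0.0681 0.1181] tiltz [-0.017 -0.02  -1.   ] yang -105.1 th -0.282 r 0.0553 Ftool [-0.24  1.89 -2.18] q6 1.79
```

Request:
drive_tool(
  linear=[
    [-0.3,-1.7,0],
    [-0.3,-1.7,0],
  ],
  rot=[
    [0,0,1.2],
    [0,0,1.2],
  ],
  hand=[0,0],
)

```text
t: 19.63
tcp_pos: [0.4531, 0.0714, 0.1181]
tool_rot: [0.988, -0.154, -0.008, 0.012]
force: [0.3, -2.0, 2.7]
finger_gap: 0.0
```

```bash
python3 st.py L
```

```text
t 19.6333 tcp [0.4531 0.0714 0.1181] tiltz [-0.019 -0.021 -1.   ] yang -107.7 th -0.338 r 0.0555 Ftool [ 0.83  1.9  -2.66] q6 1.84
```

Request:
drive_tool(
  linear=[
    [-0.3,-1.7,0],
    [-0.3,-1.7,0],
  ],
  rot=[
    [0,0,1],
    [0,0,1],
  ],
  hand=[0,0],
)

```text
t: 19.8
tcp_pos: [0.453, 0.0747, 0.1181]
tool_rot: [0.985, -0.173, -0.009, 0.012]
force: [-0.8, -1.4, 1.5]
finger_gap: -0.002
```

```bash
python3 st.py L
```

```text
t 19.8 tcp [0.453  0.0747 0.1181] tiltz [-0.021 -0.021 -1.   ] yang -110.0 th -0.394 r 0.0557 Ftool [-0.24  1.66 -1.44] q6 1.89
```

Request:
drive_tool(
  linear=[
    [0,-1.6,0],
    [0,-1.6,0],
  ],
  rot=[
    [0,0,1],
    [0,0,1],
  ],
  hand=[0,0],
)

```text
t: 19.97
tcp_pos: [0.4533, 0.0779, 0.1179]
tool_rot: [0.981, -0.192, -0.009, 0.013]
force: [-2.0, -2.2, 2.2]
finger_gap: 0.001
```

```bash
python3 st.py L
```

```text
t 19.9667 tcp [0.4533 0.0779 0.1179] tiltz [-0.024 -0.021 -0.999] yang -112.2 th -0.45 r 0.0557 Ftool [-1.05  2.8  -2.08] q6 1.93
```

Request:
drive_tool(
  linear=[
    [0,-1.5,0],
    [0,-1.5,0],
  ],
  rot=[
    [0,0,0.8],
    [0,0,0.8],
  ],
  hand=[0,0],
)

```text
t: 20.13
tcp_pos: [0.4535, 0.0807, 0.1179]
tool_rot: [0.978, -0.207, -0.011, 0.014]
force: [-1.7, -4.5, 3.3]
finger_gap: 0.001
```

```bash
python3 st.py L
```

```text
t 20.1333 tcp [0.4535 0.0807 0.1179] tiltz [-0.026 -0.022 -0.999] yang -113.9 th -0.497 r 0.0559 Ftool [ 0.21  4.89 -3.15] q6 1.97
```

Request:
drive_tool(
  linear=[
    [0,-1.2,0],
    [0,-1.2,0],
  ],
  rot=[
    [0,0,0],
    [0,0,0],
  ],
  hand=[0,0],
)

```text
t: 20.3
tcp_pos: [0.4539, 0.0824, 0.1179]
tool_rot: [0.978, -0.207, -0.011, 0.014]
force: [-1.7, -6.3, 3.4]
finger_gap: 0.003
```

```bash
python3 st.py L
```

```text
t 20.3 tcp [0.4539 0.0824 0.1179] tiltz [-0.028 -0.023 -0.999] yang -113.9 th -0.528 r 0.0562 Ftool [ 0.96  6.55 -3.25] q6 1.98
```

Request:
drive_tool(
  linear=[
    [0,-0.3,0],
    [0,-0.3,0],
    [0,-0.3,0],
    [0,-0.3,0],
  ],
  rot=[
    [0,0,0],
    [0,0,0],
    [0,0,0],
    [0,0,0],
  ],
  hand=[0,0,0,0],
)

```text
t: 20.63
tcp_pos: [0.454, 0.0825, 0.118]
tool_rot: [0.978, -0.207, -0.012, 0.016]
force: [-1.5, -4.9, 2.9]
finger_gap: 0.004
```

```bash
python3 st.py L
```

```text
t 20.6333 tcp [0.454  0.0825 0.118 ] tiltz [-0.03  -0.025 -0.999] yang -113.9 th -0.53 r 0.0562 Ftool [ 0.59  5.16 -2.76] q6 1.98
```

Request:
drive_tool(
  linear=[
    [0,0.6,0],
    [0,0.6,0],
    [0,0.8,0],
    [0,1,0],
    [0,1.5,0],
    [0,2,0],
    [0,5,0],
    [0,8,-5],
    [0,5,-30],
    [0,0,-35],
    [0,0,-35],
    [0,0,-20],
    [0,0,0],
    [0,0,0],
  ],
  rot=[
    [0,0,0],
    [0,0,0],
    [0,0,0],
    [0,0,0],
    [0,0,0],
    [0,0,0],
    [0,0,0],
    [0,0,0],
    [0,0,0],
    [0,0,0],
    [0,0,0],
    [0,0,0],
    [0,0,0],
    [0,0,0],
  ],
  hand=[0,0,0,0,0,0,0,0,0,0,0,0,0,0],
)

```text
t: 21.8
tcp_pos: [0.4467, 0.0601, 0.2483]
tool_rot: [0.978, -0.209, -0.012, 0.014]
force: [-0.6, 0.2, 0.2]
finger_gap: 0.001
```

```bash
python3 look.py w7; python3 - <<'E'
import cv2
im=cv2.imread('pics/w7.png')
cv2.imwrite('pics/w7b.png',cv2.resize(im,(800,600),interpolation=2))
E
```

```text
[0.4467 0.0601 0.2483] [ 0.978 -0.209 -0.012  0.014] [-0.1   0.39  1.9  -0.03  0.88  1.91]
left_post 0.67 [191. 181.] [0.4664 0.0957 0.0525]
left_clip 0.58 [193. 115.] [0.5102 0.0788 0.    ]
left_ring 0.95 [189. 117.] [0.5105 0.0788 0.0255]
right_ring 0.44 [356.  74.] [ 0.4856 -0.0585  0.0255]
board_center 0.6 [353.  73.] [ 0.4864 -0.0596  0.016 ]
garlic_mid 0.96 [385. 112.] [ 0.4535 -0.0624  0.05  ]
left_nose 0.71 [205. 222.] [0.423  0.1086 0.0245]
right_nose 0.86 [402.  26.] [ 0.505  -0.1096  0.012 ]
```

View pics/w7b.png

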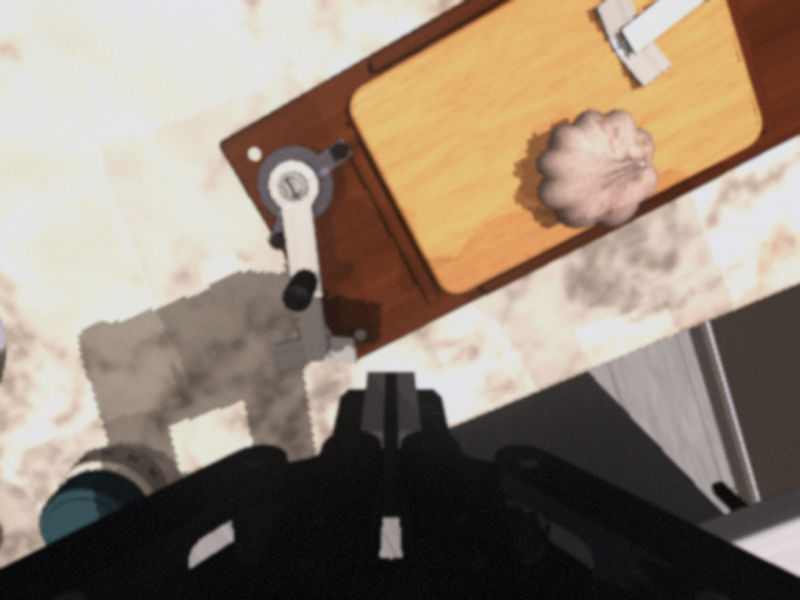

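```bash
python3 -c "
from station import order; print(order.sign_off())"
```

```text
the job is handed in; nothing more can be done
None
```

The changeover is done and handed in at about 22 s, with no verdict reported. The right clip is on the board against its inner pin, and the left clip is clear against its outer pin.

- **Right clip:** I swung it on with shut fingers while the left clip was still on. The push at the post rose from about 4.5 N to 8 N at about 1.3 rad. After I let go, a close-up showed the lever against its inner pin and the nose on the board.
- **Left clip:** During the swing the fingers slipped to the corner of the post, so I backed off, looked and set them again. It then swung outward until the push rose from about 2 N to 6.5 N at about -0.5 rad. The last picture shows its lever at the outer pin.
- **Rest of the scene:** In that picture the board and the garlic are in place, and the right clip's nose is still on the board. I did not measure the other things on the worktop again.
- **Forces:** I estimated the pin forces at 6 to 7 N from the wrist force, under the 14 N limit. The highest push I read at a post was about 9 N.
- **What I could not check:** I could not measure the clips' force on the pins after letting go. I inferred that from the pictures and from letting go gently.
- **Disagreement:** My first wrist picture was taken before the arm had settled and was 7 to 8 mm off from later views, so I used the later ones.

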